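# Reset the length stop of a pipe gauge

## Task

The length stop of the pipe gauge has to be set for the sleeve that lies in the cradle right beside the notched rail. Lift the stop by its knob out of its notch, carry it along the rail and drop it fully down into the notch nearest to that sleeve's free end, so that its blade stands across the cradle just clear of the sleeve end. Leave both sleeves lying where they are.

Things in the scene. Friction and masses are not known exactly. Their poses are not given: they have to be found in the camera images.
- gauge: Fixed steel gauge, dark base plate 12 mm. Origin on the bench under the rail's midline; y along the rail, z up, x from rail to lanes. Rail: two 8 mm plates at x = -24, +24 mm, 40 mm apart inside; channel floor z = 12 mm. Both have five notches, open upward, 18 mm wide, at y = -70, -30, 10, 50, 90 mm, bottoms z = 40 mm; round teeth up to z = 63 mm. Fence, 87 mm high, face at y = -170 mm.
- stop: Loose 0.35 kg stop, axes as the gauge's; starts in the notch at y = 90. Origin: centre of underside, on the channel floor when down. Block 32 (x) x 24 x 50 mm; 10 mm cross pin, 35 mm up, 72 long, clears the teeth when lifted 23 mm, block guided up to 45. Grip: black knob 36 (x) x 22 (y), 76 to 110 mm up. Blade 6 mm thick (y) reaches to x = 108, 56-72 mm up; its end (x 62-108) hangs to 36 mm.
- sleeve_short: Loose black plastic pipe, 50 mm diameter, 85 mm long, lying along the gauge's y in one of its two V lanes, one end against the fence. Origin on its axis at the fence end, 55 mm above the bench; y axis runs to the free end. Lanes (edges 45 mm high): the cradle beside the rail, at gauge x = 85 mm, and a spare lane at x = 160 mm. Which sleeve lies in which varies.
- sleeve_long: The same kind of pipe, 165 mm long, lying in the other lane, one end against the fence. Origin on its axis at the fence end, 55 mm above the bench; y axis runs to the free end.

How it is judged (in metres and radians):
On the way:
1. the stop is lifted clear of its notch, at least 20 mm up (z of stop in the frame of gauge above 0.032 m), for 0.1 s.
At the end, for the whole second after the job is handed in: The stop stands upright, at rest and fully down (within 5 mm; tilt under 0.15 rad) in the notch nearest the free end of the sleeve in the cradle (within 12 mm of its middle along and across the rail), blade on the cradle side; both sleeves within 15 mm of where they lay (((x of sleeve_short in the frame of gauge below 0.12 m and y of stop in the frame of gauge between -0.082 and -0.058 m and x of sleeve_short in the frame of stop above 0.04 m) or (x of sleeve_long in the frame of gauge below 0.12 m and y of stop in the frame of gauge between -0.002 and 0.022 m and x of sleeve_long in the frame of stop above 0.04 m)) and z of stop in the frame of gauge between 0.007 and 0.017 m and x of stop in the frame of gauge between -0.012 and 0.012 m and angle between stop's own z axis and vertical below 0.15 rad and linear speed of stop below 0.02 m/s and distance of each of sleeve_short, sleeve_long from where it was at the start of the episode below 0.015 m); the robot touches nothing.
It fails at once if a sleeve was knocked out of its place by more than 40 mm (distance of any of sleeve_short, sleeve_long from where it was at the start of the episode above 0.04 m).
It also fails if it takes over 35 s, if anything falls off the work surface, if the arm or the gripper's body presses on something with over 40 N, if the wrist force passes 120 N, or if a joint passes its speed limit or range.

## Robot

A 7-joint arm with a two-finger parallel gripper is mounted at the origin on the work surface. World frame = base frame: x ahead of the robot, y to its left, z up, the work surface at z = 0. Lengths are in m, angles in degrees, forces in N, time in s.
With the tool pointing down it reaches from about 0.425 to 0.875 m from the base axis. Payload 4.7 kg.
Tool frame: the origin (TCP) lies at the very end of the fingers, on their centre line; the grasp point (between the pads) lies 19 mm behind it; z points along the fingers, y is the direction in which the jaws open and shut (so a half turn about z gives the same grasp; the last joint's range is limited). The gripper opens to 87 mm and grips with 3 to 60 N. Pads are 19 mm wide; open, the fingers measure 117 mm over their backs; the gripper's body (75 mm by 190 mm) begins 51 mm behind the grasp point.
Start: joints at [76.839, 18.392, -4.016, 83.108, 1.295, 78.541, -3.26], TCP at [0.157, -0.631, 0.223] pointing down, gripper open.
Joint ranges: [-163.93, 163.93], [-17.29, 119.83], [-79.2, 71.16], [3.27, 140.29], [-89.18, 269.18], [5.43, 117.66], [-154.24, 154.24]. Speed limits (degrees/s): [147.25, 147.25, 180, 180, 180, 180, 180].

## Interface

Orientations are given as [roll, pitch, yaw] about the fixed x, y, z axes, in that order (R = Rz(yaw) Ry(pitch) Rx(roll)).
In Python, from cell import monitor, read_camera, camera_info, env, look_for gives the robot as it stands.
- The arm moves only by the tool servo_tool, never from a script. Its argument "commands" is one flat list of numbers, 6 for each row, row after row: the shift along the tool's x, y, z in mm, then the turn, a rotation vector about the tool's x, y, z in degrees. A call has 1 to 10 rows; each row shifts and turns the commanded pose from where the row before left it, along the tool's axes as they then stand; what a row does not reach is not made up. A row lasts 1/10 s, in which the tool goes at most 50 mm and 8.59 degrees, less where a joint would pass 70% of its speed; a pose out of reach is approached as far as the arm can. A call is refused whole if a number of a shift passes 50 or a number of a turn 8.59, either way. A call with a gripper value outside its range is refused whole. "jaw" is the finger opening in mm, from 0 to 87, set as the call begins (left out, the last holds). The fingers move at their own pace and stop on an object; "newtons" is the grip in N (left out, the last holds). Time passes only in rows, so rows that do not move let the fingers close. It gives the time, the measured TCP pose, the force and the opening at its end, in the units of the state.
- monitor.get_obs(): the state, without advancing time (a new reading comes with each control period).
- read_camera(name): name is "side" or "top"; returns (picture, depth): 384x512x3 uint8, red, green, blue; 384x512 float32, m along the optical axis (not along the pixel's ray), 0 where there is no reading.
- camera_info(name): a dict with "camera_matrix" (3x3 intrinsics, pixels), "k1" (the pictures are not rectified: a ray, as slopes to the right and down, at radius r is drawn at 1 + k1 r^2 times it, then the intrinsics apply), "R" (3x3) and "t" (3): a world point X has camera coordinates R X + t. Camera axes: x right, y down, z forward; pixel columns grow to the right and rows downward; lengths in m; the calibration is good to about 2 mm. A picture is of the moment at which its call begins. camera_info takes no time and is no camera call.
- env.sign_off(): hands the job in, once; it reports no verdict.
Trained networks look in the newest picture that a camera, given by its name, has taken for a name from the list of things; names that differ only in an ending like _2 or _b are one class to them, and where a whole thing is asked for, a point or a joint stands for the part that bears it (a point fixed in the world has none). Each returns a list of dicts, best first, with "conf" (0 to 1); they miss things now and then, are a little off and sometimes report something else, mostly with a low value. They report only what shows in the picture. A call takes as long as a camera call.
- look_for(camera, label): "box" ([left, top, width, height] in pixels, round what is visible of it).
The state is a dict: "time_s": time; "qpos": joint angles; "joint_velocities": joint speeds; "effort": joint torques, N m; "tool_pos": TCP position; "tool_rot": TCP orientation; "force": force on the tool from outside, world axes, zero at the start; "wrist_torque": the same for the moment, N m; "grip_width": finger opening in m.
Only numpy, scipy, OpenCV 4.12 (cv2) and the standard library are available. Lean on these libraries where they do the work, as an engineer would, in place of code of your own. Each camera call takes 0.05 s, during which the arm holds its last target.

## Working session

There is one attempt and no reset: what is moved stays moved. The work goes in short steps, Python scripts to look and compute and a tool call to move; the robot and the scene stay as the last step left them, time stands still between calls to the robot, and variables do not carry over. Pictures are saved under pics/ and viewed, and the job is handed in when it is done.

Besides the shell and the picture viewer there is one more tool, called after "Call:" as name(argument=value, ...) on one line, values as JSON. servo_tool: Moves the arm, as the interface text tells. Its arguments: {"type":"object","properties":{"commands":{"type":"array","items":{"type":"number"}},"jaw":{"type":"number"},"newtons":{"type":"number"}},"required":["commands"]}

```bash
mkdir -p pics
cat > h.py <<'E'
import numpy as np, cv2, pickle
from cell import monitor, read_camera, camera_info, env, look_for
def cloud(name,depth):
    ci=camera_info(name);K=np.array(ci["camera_matrix"],float);R=np.array(ci["R"]);t=np.array(ci["t"])
    h,w=depth.shape;u,v=np.meshgrid(np.arange(w),np.arange(h))
    xd=(u-K[0,2])/K[0,0];yd=(v-K[1,2])/K[1,1];x,y=xd.copy(),yd.copy()
    for _ in range(15):
        f=1+ci["k1"]*(x*x+y*y);x=xd/f;y=yd/f
    P=np.stack([x*depth,y*depth,depth],-1)-t
    W=P@R
    W[depth<=0]=np.nan
    return W
E
python3 - <<'E'
from h import *
print(monitor.get_obs())
for n in ("side","top"):
    p,d=read_camera(n);np.savez(f"{n}0.npz",p=p,d=d)
    cv2.imwrite(f"pics/{n}0.png",cv2.cvtColor(p,cv2.COLOR_RGB2BGR))
    for l in ("gauge","stop","sleeve_short","sleeve_long"):print(n,l,look_for(n,l))
E
```

```text
{'time_s': 0.0, 'qpos': array([76.83940457, 18.43965124, -4.01494278, 83.17425724,  1.29428291,
       78.54247681, -3.26007968]), 'joint_velocities': array([ 0.03269324, -0.03240818,  0.04218184, -0.00886935,  0.01588002,
       -0.03696361, -0.03279149]), 'effort': array([ 1.25288334e-03, -4.91288495e+01, -4.03160099e-01, -3.12533319e+01,
       -6.40672515e-02,  4.36609774e-02,  1.81496566e-04]), 'tool_pos': array([ 0.15671484, -0.63024762,  0.22146039]), 'tool_rot': array([-1.79888817e+02,  5.30223967e-03,  1.39695545e+01]), 'force': array([0.11896401, 0.09324328, 0.29550635]), 'wrist_torque': array([-0.0166978 ,  0.01560463, -0.016965  ]), 'grip_width': 0.08688205370796327}
side gauge [{'box': [169.3, 193.2, 232.0, 181.2], 'conf': 0.64}]
side stop [{'box': [180.7, 176.5, 74.3, 58.4], 'conf': 0.92}, {'box': [321.6, 232.1, 56.3, 47.1], 'conf': 0.3}]
side sleeve_short [{'box': [324.3, 234.5, 52.1, 46.3], 'conf': 0.84}]
side sleeve_long [{'box': [254.6, 218.6, 77.7, 83.3], 'conf': 0.96}]
top gauge [{'box': [203.1, 142.4, 201.6, 165.3], 'conf': 0.71}]
top stop [{'box': [214.3, 188.5, 30.0, 77.6], 'conf': 0.81}]
top sleeve_short [{'box': [339.9, 171.0, 56.3, 39.5], 'conf': 0.96}]
top sleeve_long [{'box': [286.2, 199.1, 98.3, 56.1], 'conf': 0.92}]
```

View pics/top0.png

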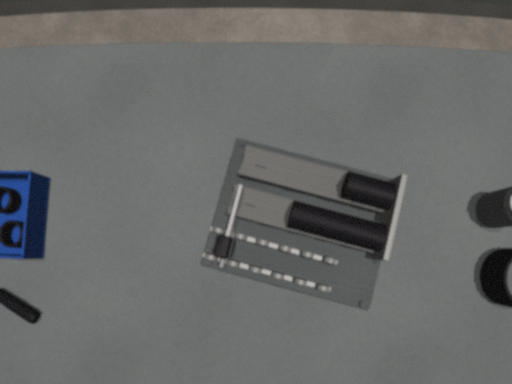

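View pics/side0.png

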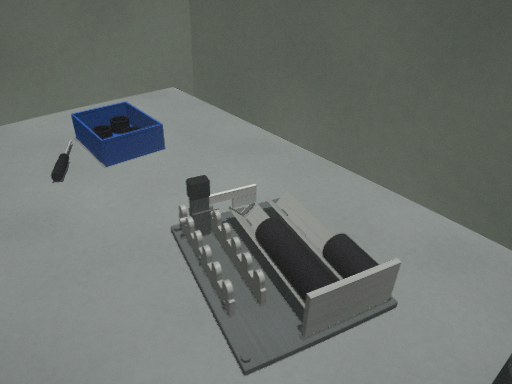

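The long sleeve (top view about 338,227) lies beside the rail, and the stop's knob is at about (223,246) in the top view. That makes the y = 10 notch the target. Next I'll fit the gauge pose from the depth.

Run:
```python
from h import *
C=[]
for n in ("top","side"):
    z=np.load(n+"0.npz");W=cloud(n,z["d"]);print(n,camera_info(n)["t"],np.nanmedian(W[...,2]))
    np.save(n+"W.npy",W)
W=np.load("topW.npy")
for (v,u) in [(246,223),(228,340),(190,370),(215,395),(230,229),(300,350),(350,300)]:print(u,v,W[v,u].round(4))
# plate
m=(W[...,2]>0.006)&(W[...,2]<0.018); mm=np.zeros(m.shape,bool);mm[130:320,190:420]=1
# knob
for n in("top","side"):
    W=np.load(n+"W.npy");k=W[(W[...,2]>0.108)&(W[...,2]<0.135)&(W[...,0]<0.9)]
    print(n,len(k)); 
W=np.load("topW.npy")
k=(W[...,2]>0.112)&(W[...,2]<0.13)&mm;print(k.sum(),W[k].mean(0),W[k].min(0),W[k].max(0))
f=(W[...,2]>0.08)&(W[...,2]<0.094)&mm
ys,xs=np.where(f&(np.arange(512)[None]>380));P=W[ys,xs][:,:2];print(len(P),P.mean(0));vx=cv2.fitLine(P.astype(np.float32),cv2.DIST_HUBER,0,.001,.001).ravel();print(vx,np.degrees(np.arctan2(vx[1],vx[0])))
```

```text
top [-0.02520939  0.62251708  0.64744629] -0.0006175871918358843
side [-0.48471815  0.27568122  0.37326471] 0.00037342705721310493
223 246 [0.5324 0.0276 0.1204]
340 228 [ 0.5661 -0.1643  0.078 ]
370 190 [ 0.6316 -0.2167  0.078 ]
395 215 [ 0.5885 -0.2559  0.0864]
229 230 [0.5595 0.0218 0.0824]
350 300 [ 0.439  -0.196   0.0107]
300 350 [ 0.3454 -0.107  -0.0023]
top 339
side 764
320 [0.53254281 0.02965303 0.1206992 ] [0.51370612 0.01685121 0.11301733] [0.55113827 0.04341271 0.12359325]
629 [ 0.58639286 -0.25543404]
[ 0.9687378  -0.24808693  0.5863929  -0.25543404] -14.364336
```

Run:
```python
from h import *
from scipy.optimize import least_squares
for n in("top","side"):
    W=np.load(n+"W.npy");P=W.reshape(-1,3);P=P[np.isfinite(P).all(1)]
    P=P[(P[:,2]>.02)&(abs(P[:,0]-.55)<.2)&(abs(P[:,1]+.1)<.25)]
    def loc(q,P):
        c,s=np.cos(q[2]),np.sin(q[2]);d=P[:,:2]-q[:2]
        return np.c_[d@[c,s],d@[-s,c],P[:,2]]
    q=np.array([0.5325-.09*.248,.0297-.09*.969,np.radians(-14.4)])
    for it in range(5):
        L=loc(q,P)
        m1=(abs(L[:,0]-85)>=0)&(abs(L[:,0]-.085)<.026)&(L[:,1]>-.16)&(L[:,1]<-.012)&(L[:,2]>.058)
        m2=(abs(L[:,0]-.160)<.026)&(L[:,1]>-.16)&(L[:,1]<-.09)&(L[:,2]>.058)
        def res(p):
            A=loc(p,P[m1]);B=loc(p,P[m2])
            return np.r_[np.hypot(A[:,0]-.085,A[:,2]-.055-p[3])-.025,np.hypot(B[:,0]-.16,B[:,2]-.055-p[3])-.025,(p[1]-q[1])*1]
        r=least_squares(res,np.r_[q,0],loss="soft_l1",f_scale=.002);
        # x along gauge x only: keep tangential component zero
        dq=r.x[:2]-q[:2];c,s=np.cos(r.x[2]),np.sin(r.x[2]);q=np.r_[q[:2]+np.array([c,s])*(dq@[c,s]),r.x[2]]
    print(n,q,np.degrees(q[2]),"dz",r.x[3],m1.sum(),m2.sum(),np.sqrt(np.mean(r.fun**2)))
    L=loc(q,P)
    k=L[(L[:,2]>.115)&(abs(L[:,0])<.03)];print("knob",k.mean(0),np.percentile(k,[1,99],0).round(4).tolist())
    b=L[(L[:,0]>.03)&(L[:,2]>.076)&(L[:,1]>.03)&(L[:,2]<.09)];print("blade y",np.percentile(b[:,1],[2,50,98]),b[:,0].max())
    fz=L[(L[:,2]>.083)&(L[:,1]<-.15)];print("fence y",np.percentile(fz[:,1],[2,98]))
    s=L[(abs(L[:,0]-.085)<.02)&(L[:,2]>.06)&(L[:,1]<.03)];print("long end",np.percentile(s[:,1],[99,99.8]))
    for sx in(-.024,.024):
        t=L[(abs(L[:,0]-sx)<.007)&(L[:,2]>.05)&(L[:,2]<.07)&(L[:,1]<.075)]
        h,e=np.histogram(t[:,1],np.arange(-.1,.08,.004));print(sx,np.median(t[:,0]),list(zip((e[:-1]*1000+2).round().astype(int).tolist(),h.tolist())))
        # teeth phase: centers at -50+40k
        ph=np.angle(np.mean(np.exp(2j*np.pi*(t[:,1]-.03)/.04)))/2/np.pi*40;print("phase mm",ph)
    np.save(n+"q.npy",q)
```

```text
top [ 0.51109214 -0.05774333 -0.2504312 ] -14.348650547599675 dz -0.0011413185103484385 2443 1071 0.0009571490651074017
knob [-0.00091527  0.09005203  0.12074388] [[-0.0184, 0.0795, 0.1168], [0.0166, 0.1012, 0.1232]]
blade y [0.08811596 0.09101738 0.09419729] 0.10544677733906067
fence y [-0.17885436 -0.16831898]
long end [-0.00427441 -0.00279042]
-0.024 -0.02443627832587402 [(-98, 8), (-94, 14), (-90, 10), (-86, 13), (-82, 15), (-78, 5), (-74, 0), (-70, 0), (-66, 0), (-62, 1), (-58, 11), (-54, 10), (-50, 13), (-46, 13), (-42, 12), (-38, 6), (-34, 0), (-30, 0), (-26, 0), (-22, 1), (-18, 9), (-14, 12), (-10, 13), (-6, 13), (-2, 12), (2, 5), (6, 0), (10, 0), (14, 0), (18, 0), (22, 11), (26, 12), (30, 12), (34, 12), (38, 11), (42, 6), (46, 0), (50, 0), (54, 0), (58, 0), (62, 13), (66, 12), (70, 13), (74, 8)]
phase mm 0.4230114138460299
0.024 0.023693816117448904 [(-98, 8), (-94, 11), (-90, 12), (-86, 10), (-82, 14), (-78, 5), (-74, 0), (-70, 0), (-66, 0), (-62, 1), (-58, 8), (-54, 11), (-50, 11), (-46, 12), (-42, 13), (-38, 7), (-34, 0), (-30, 0), (-26, 0), (-22, 0), (-18, 10), (-14, 10)
[... 875 characters left out ...]
 1), (2, 0), (6, 0), (10, 0), (14, 0), (18, 17), (22, 27), (26, 18), (30, 8), (34, 7), (38, 5), (42, 0), (46, 0), (50, 0), (54, 0), (58, 19), (62, 19), (66, 14), (70, 12), (74, 8)]
phase mm -5.478200385988088
0.024 0.0218126178998935 [(-98, 30), (-94, 25), (-90, 21), (-86, 13), (-82, 8), (-78, 0), (-74, 0), (-70, 0), (-66, 0), (-62, 25), (-58, 22), (-54, 18), (-50, 20), (-46, 12), (-42, 7), (-38, 0), (-34, 0), (-30, 0), (-26, 0), (-22, 23), (-18, 25), (-14, 20), (-10, 16), (-6, 8), (-2, 4), (2, 0), (6, 0), (10, 0), (14, 0), (18, 20), (22, 20), (26, 18), (30, 12), (34, 9), (38, 4), (42, 0), (46, 0), (50, 0), (54, 0), (58, 14), (62, 22), (66, 14), (70, 15), (74, 5)]
phase mm -5.215021494975653
```

Call:
servo_tool(commands=[0, 0, 0, 0, 0, -7, 0, 0, 0, 0, 0, -7, 0, 0, 0, 0, 0, -7, 0, 0, 0, 0, 0, -7, 0, 0, 0, 0, 0, -7, 0, 0, 0, 0, 0, -7, 0, 0, 0, 0, 0, -7, 0, 0, 0, 0, 0, -7, 0, 0, 0, 0, 0, -5.8], jaw=87)

```text
time_s: 1.4
tool_pos: [0.1568, -0.6308, 0.2226]
tool_rot: [180.0, 0.0, 76.0]
force: [0.2, 0.5, -0.2]
grip_width: 0.087
```

```bash
cat > rel.py <<'E'
import sys
from h import *
from scipy.spatial.transform import Rotation as R
o=monitor.get_obs();t=np.array(eval(sys.argv[1]))
r=R.from_euler("xyz",o["tool_rot"],degrees=True)
print(o["time_s"],"pos",o["tool_pos"].round(4),"rot",o["tool_rot"].round(2),"q",o["qpos"].round(1),"F",o["force"].round(1),"w",o["grip_width"].round(4))
print("shift mm",(r.inv().apply(t-o["tool_pos"])*1000).round(1))
print("rotvec",np.degrees((r.inv()*R.from_euler("xyz",[180,0,75.75],degrees=True)).as_rotvec()).round(2))
E
python3 rel.py "[.5328,.0297,.2]"
```

```text
Traceback (most recent call last):
  File "rel.py", line 6, in <module>
    print(o["time_s"],"pos",o["tool_pos"].round(4),"rot",o["tool_rot"].round(2),"q",o["qpos"].round(1),"F",o["force"].round(1),"w",o["grip_width"].round(4))
                                                                                                                                   ^^^^^^^^^^^^^^^^^^^^^
AttributeError: 'float' object has no attribute 'round'
```

```bash
sed -i 's/o\["grip_width"\].round(4)/o["grip_width"]/' rel.py; python3 rel.py "[.5328,.0297,.2]"
```

```text
1.4 pos [ 0.1568 -0.6308  0.2226] rot [1.800e+02 1.000e-02 7.603e+01] q [ 83.2  18.8 -12.1  82.8   4.   78.7  56.9] F [ 0.2  0.5 -0.2] w 0.08696672874826811
shift mm [731.8 205.4  22.5]
rotvec [0.   0.01 0.28]
```

Call:
servo_tool(commands=[30, 20, 0, 0, 0, 0, 30, 20, 0, 0, 0, 0, 30, 20, 0, 0, 0, 0, 30, 20, 0, 0, 0, 0, 30, 20, 0, 0, 0, 0, 30, 20, 0, 0, 0, 0, 30, 20, 0, 0, 0, 0, 30, 20, 0, 0, 0, 0, 30, 20, 0, 0, 0, 0, 30, 20, 0, 0, 0, 0.3])

```text
time_s: 2.4
tool_pos: [0.4254, -0.3882, 0.2229]
tool_rot: [180.0, 0.0, 75.5]
force: [0.5, -0.2, -0.1]
grip_width: 0.0866
```

Call:
servo_tool(commands=[40, 0, 0, 0, 0, 0, 40, 0, 0, 0, 0, 0, 40, 0, 0, 0, 0, 0, 40, 0, 0, 0, 0, 0, 40, 0, 0, 0, 0, 0, 40, 0, 0, 0, 0, 0, 40, 0, 0, 0, 0, 0, 40, 0, 0, 0, 0, 0, 40, 0, 0, 0, 0, 0, 40, 0, 0, 0, 0, 0])

```text
time_s: 3.4
tool_pos: [0.5251, -0.0005, 0.2229]
tool_rot: [179.9, 0.0, 75.5]
force: [-0.7, 0.3, 0.1]
grip_width: 0.0867
```

```bash
python3 rel.py "[.5328,.0297,.15]"
```

```text
3.4 pos [ 5.251e-01 -5.000e-04  2.229e-01] rot [1.7994e+02 3.0000e-02 7.5460e+01] q [ 38.4   6.  -43.7  99.5   4.3  76.2 -20.7] F [-0.7  0.3  0.1] w 0.0867402068077823
shift mm [31.2 -0.2 72.9]
rotvec [ 0.06  0.04 -0.29]
```

Call:
servo_tool(commands=[16, 0, 20, 0, 0, -0.2, 15, 0, 20, 0, 0, 0, 0, 0, 16, 0, 0, 0, 0, 0, 16, 0, 0, 0, 0, 0, 0, 0, 0, 0, 0, 0, 0, 0, 0, 0])

```text
time_s: 4.0
tool_pos: [0.5327, 0.028, 0.1509]
tool_rot: [180.0, -0.0, 75.7]
force: [-0.3, 0.2, 1.8]
grip_width: 0.0872
```

```bash
python3 rel.py "[.5328,.0297,.092]"
python3 - <<'E'
from h import *
p,d=read_camera("side");cv2.imwrite("pics/s1.png",cv2.resize(cv2.cvtColor(p,cv2.COLOR_RGB2BGR)[100:320,120:420],None,fx=2.5,fy=2.5))
E
```

```text
4.0 pos [0.5327 0.028  0.1509] rot [180.    -0.    75.66] q [ 34.8  11.  -44.7 103.8   8.3  68.5 -26.7] F [-0.3  0.2  1.8] w 0.08720530801748462
shift mm [ 1.7 -0.3 58.9]
rotvec [ 0.   -0.   -0.09]
```

View pics/s1.png

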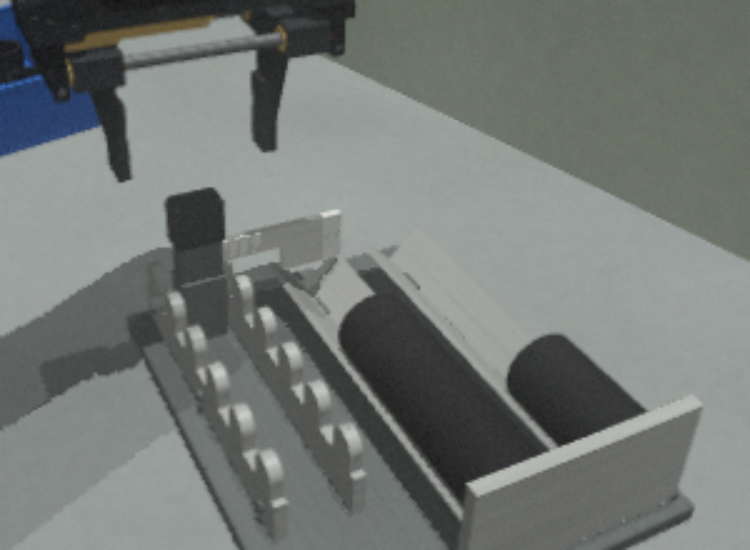

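The picture shows the open fingers (about 120,175 and 265,145) on either side of the knob at (195,215). They close along gauge x and nothing is in the way. I'll go down, then close.

Call:
servo_tool(commands=[2, 0, 15, 0, 0, 0, 0, 0, 15, 0, 0, 0, 0, 0, 15, 0, 0, 0, 0, 0, 13, 0, 0, 0, 0, 0, 0, 0, 0, 0, 0, 0, 0, 0, 0, 0])

```text
time_s: 4.65
tool_pos: [0.5328, 0.0301, 0.0921]
tool_rot: [-179.9, -0.0, 75.7]
force: [-0.7, -0.3, -0.8]
grip_width: 0.0868
```

Call:
servo_tool(commands=[0, 0, 0, 0, 0, 0, 0, 0, 0, 0, 0, 0, 0, 0, 0, 0, 0, 0, 0, 0, 0, 0, 0, 0, 0, 0, 0, 0, 0, 0, 0, 0, 0, 0, 0, 0, 0, 0, 0, 0, 0, 0, 0, 0, 0, 0, 0, 0], jaw=25, newtons=35)

```text
time_s: 5.45
tool_pos: [0.5329, 0.03, 0.0925]
tool_rot: [-180.0, 0.0, 75.7]
force: [-0.9, 0.3, 0.4]
grip_width: 0.0354
```

```bash
python3 rel.py "[.5328,.0297,.092]"
```

```text
5.45 pos [0.5329 0.03   0.0925] rot [-1.7998e+02  1.0000e-02  7.5670e+01] q [ 33.1  15.  -43.9 107.2  11.7  62.4 -29.6] F [-0.9  0.3  0.4] w 0.03537239046097372
shift mm [-0.3 -0.   0.5]
rotvec [-0.02  0.01 -0.08]
```

Call:
servo_tool(commands=[0, 0, -6, 0, 0, 0, 0, 0, -8, 0, 0, 0, 0, 0, -8, 0, 0, 0, 0, 0, -8, 0, 0, 0, 0, 0, -3, 0, 0, 0, 0, 0, 0, 0, 0, 0, 0, 0, 0, 0, 0, 0, 0, 0, 0, 0, 0, 0])

```text
time_s: 6.25
tool_pos: [0.5327, 0.0299, 0.1251]
tool_rot: [-180.0, 0.0, 75.7]
force: [0.1, 1.3, -5.3]
grip_width: 0.0357
```

```bash
python3 rel.py "[.5328,.0297,.125]"
python3 - <<'E'
from h import *
p,d=read_camera("side");cv2.imwrite("pics/s2.png",cv2.resize(cv2.cvtColor(p,cv2.COLOR_RGB2BGR)[100:320,120:420],None,fx=2.5,fy=2.5))
E
```

```text
6.25 pos [0.5327 0.0299 0.1251] rot [-1.7995e+02  2.0000e-02  7.5670e+01] q [ 34.1  12.7 -44.5 105.4   9.7  65.8 -28.1] F [ 0.1  1.3 -5.3] w 0.03567764945386041
shift mm [-0.2  0.1  0.1]
rotvec [-0.05  0.02 -0.08]
```

View pics/s2.png

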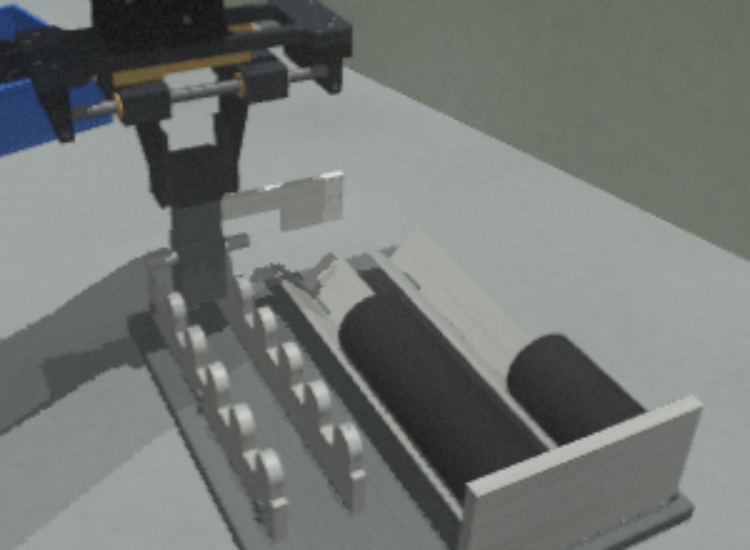

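The stop is lifted and level, with its pin (237,242) above the teeth. I'll carry it 80 mm along −y.

Call:
servo_tool(commands=[-10, 0, 0, 0, 0, 0, -15, 0, 0, 0, 0, 0, -15, 0, 0, 0, 0, 0, -15, 0, 0, 0, 0, 0, -15, 0, 0, 0, 0, 0, -10, 0, 0, 0, 0, 0, 0, 0, 0, 0, 0, 0, 0, 0, 0, 0, 0, 0])

```text
time_s: 7.1
tool_pos: [0.5133, -0.0472, 0.1255]
tool_rot: [180.0, -0.0, 75.7]
force: [0.2, 0.5, -4.4]
grip_width: 0.0355
```

```bash
python3 rel.py "[.5131,-.0476,.125]"
python3 - <<'E'
from h import *
p,d=read_camera("side");cv2.imwrite("pics/s3.png",cv2.resize(cv2.cvtColor(p,cv2.COLOR_RGB2BGR)[100:320,120:420],None,fx=2.5,fy=2.5))
p,d=read_camera("top");cv2.imwrite("pics/t3.png",cv2.resize(cv2.cvtColor(p,cv2.COLOR_RGB2BGR)[120:320,190:420],None,fx=3,fy=3))
W=cloud("top",d).reshape(-1,3);q=np.load("topq.npy");c,s=np.cos(q[2]),np.sin(q[2]);D=W[:,:2]-q[:2];L=np.c_[D@[c,s],D@[-s,c],W[:,2]]
b=L[(L[:,0]>.065)&(L[:,0]<.11)&(L[:,2]>.105)&(L[:,2]<.125)&(abs(L[:,1])<.05)];print(len(b),b.mean(0) if len(b) else 0)
E
```

```text
7.1 pos [ 0.5133 -0.0472  0.1255] rot [ 1.800e+02 -3.000e-02  7.565e+01] q [ 41.3   9.6 -42.  107.8   7.   65.2 -17.6] F [ 0.2  0.5 -4.4] w 0.035531794817417785
shift mm [-0.4 -0.1  0.5]
rotvec [ 0.   -0.03 -0.1 ]
0 0
```

View pics/s3.png

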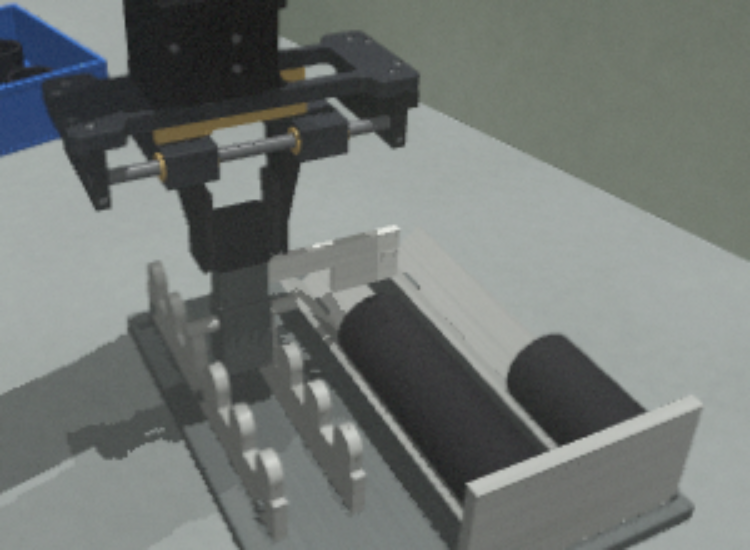

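View pics/t3.png

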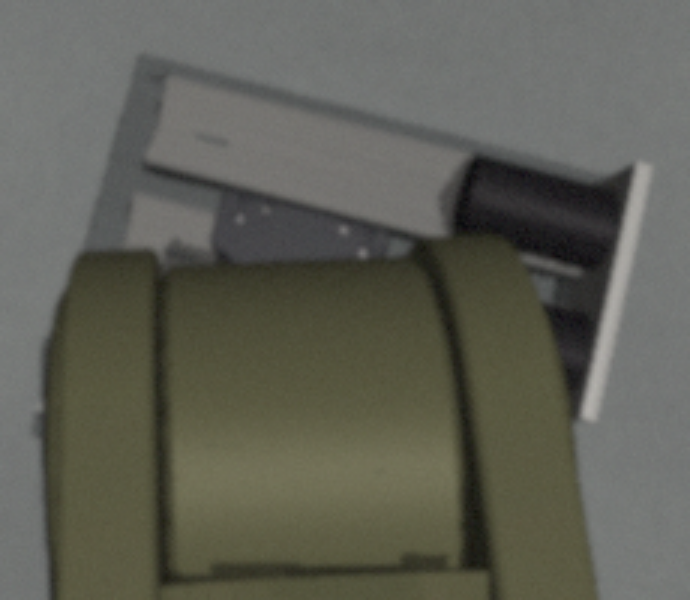

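The side view shows three teeth in front of the block (y = −10, −50, −90), so the stop is over the y = 10 notch with the blade beyond the sleeve end (375,300). The arm hides the stop in the top view. Lowering it.

Call:
servo_tool(commands=[0, 0, 6, 0, 0, 0, 0, 0, 6, 0, 0, 0, 0, 0, 6, 0, 0, 0, 0, 0, 6, 0, 0, 0, 0, 0, 5, 0, 0, 0, 0, 0, 3, 0, 0, 0, 0, 0, 0, 0, 0, 0, 0, 0, 0, 0, 0, 0])

```text
time_s: 8.0
tool_pos: [0.5134, -0.0475, 0.0936]
tool_rot: [180.0, -0.0, 75.7]
force: [0.3, -1.4, -4.9]
grip_width: 0.0358
```

```bash
python3 rel.py "[.5131,-.0476,.0925]"
python3 - <<'E'
from h import *
p,d=read_camera("side");cv2.imwrite("pics/s4.png",cv2.resize(cv2.cvtColor(p,cv2.COLOR_RGB2BGR)[150:300,170:350],None,fx=4,fy=4))
E
```

```text
8.0 pos [ 0.5134 -0.0475  0.0936] rot [179.99  -0.    75.67] q [ 40.5  11.9 -41.7 109.7   9.   61.7 -19.1] F [ 0.3 -1.4 -4.9] w 0.035799659865886506
shift mm [-0.2 -0.3  1.1]
rotvec [ 0.01 -0.   -0.08]
```

View pics/s4.png

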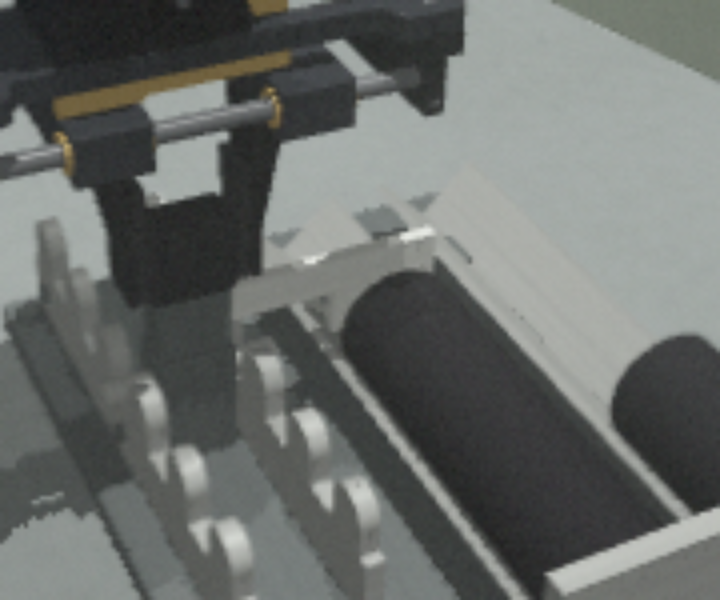

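The stop is in the notch about 1 mm above its seat, with the blade behind the sleeve end. I'll lower that last millimetre, release and go straight up.

Call:
servo_tool(commands=[0, 0, 1, 0, 0, 0, 0, 0, 0, 0, 0, 0, 0, 0, 0, 0, 0, 0])

```text
time_s: 8.35
tool_pos: [0.5133, -0.0475, 0.0926]
tool_rot: [180.0, 0.0, 75.7]
force: [-0.3, -0.6, -4.4]
grip_width: 0.0357
```

Call:
servo_tool(commands=[0, 0, 0, 0, 0, 0, 0, 0, 0, 0, 0, 0, 0, 0, 0, 0, 0, 0, 0, 0, 0, 0, 0, 0, 0, 0, 0, 0, 0, 0, 0, 0, 0, 0, 0, 0], jaw=75)

```text
time_s: 8.95
tool_pos: [0.5134, -0.0475, 0.0927]
tool_rot: [180.0, 0.0, 75.7]
force: [0.6, 0.5, -0.8]
grip_width: 0.0723
```

Call:
servo_tool(commands=[0, 0, -10, 0, 0, 0, 0, 0, -20, 0, 0, 0, 0, 0, -20, 0, 0, 0, 0, 0, -30, 0, 0, 0, 0, 0, -30, 0, 0, 0, 0, 0, -30, 0, 0, 0, 0, 0, 0, 0, 0, 0, 0, 0, 0, 0, 0, 0])

```text
time_s: 9.75
tool_pos: [0.5137, -0.0475, 0.2335]
tool_rot: [179.9, 0.0, 75.7]
force: [0.5, 0.1, -0.4]
grip_width: 0.075
```

Call:
servo_tool(commands=[-40, 0, 0, 0, 0, 0, -40, 0, 0, 0, 0, 0, -40, 0, 0, 0, 0, 0, -40, 0, 0, 0, 0, 0, -40, 0, 0, 0, 0, 0, -40, 0, 0, 0, 0, 0, -40, 0, 0, 0, 0, 0, -40, 0, 0, 0, 0, 0, 0, 0, 0, 0, 0, 0])

```text
time_s: 10.65
tool_pos: [0.4296, -0.3638, 0.2303]
tool_rot: [-179.8, 0.1, 75.1]
force: [-0.5, -0.0, 0.6]
grip_width: 0.0748
```

```bash
python3 rel.py "[.5131,-.0476,.0925]"
python3 - <<'E'
from h import *
p,d=read_camera("side");cv2.imwrite("pics/s5.png",cv2.resize(cv2.cvtColor(p,cv2.COLOR_RGB2BGR)[150:350,150:410],None,fx=3,fy=3))
p,d=read_camera("top");cv2.imwrite("pics/t5.png",cv2.resize(cv2.cvtColor(p,cv2.COLOR_RGB2BGR)[120:320,190:420],None,fx=3,fy=3))
for D0 in (np.load("top0.npz")["d"],d):
    W=cloud("top",D0).reshape(-1,3);q=np.load("topq.npy");c,s=np.cos(q[2]),np.sin(q[2]);D=W[:,:2]-q[:2];L=np.c_[D@[c,s],D@[-s,c],W[:,2]]
    k=L[(L[:,2]>.115)&(L[:,2]<.14)&(abs(L[:,0])<.03)&(abs(L[:,1])<.12)];print("knob",len(k),k.mean(0))
    b=L[(L[:,0]>.03)&(L[:,0]<.115)&(L[:,2]>.081)&(L[:,1]>0)&(L[:,2]<.095)&(L[:,1]<.12)];print("blade",len(b),b.mean(0))
    for x,hi in((.085,.0),(.16,-.06)):
        a=L[(abs(L[:,0]-x)<.026)&(L[:,2]>.06)&(L[:,2]<.08)&(L[:,1]>-.165)&(L[:,1]<hi)];print("sleeve",len(a),a.mean(0),np.percentile(a[:,1],99))
E
```

```text
10.65 pos [ 0.4296 -0.3638  0.2303] rot [-1.7978e+02  7.0000e-02  7.5110e+01] q [ 61.3   9.3 -26.5  94.2   4.4  77.6  19.2] F [-0.5 -0.   0.6] w 0.07475616842453799
shift mm [ 3.272e+02 -1.000e-01  1.374e+02]
rotvec [-0.22  0.06 -0.64]
knob 318 [-0.00091527  0.09005203  0.12074388]
blade 162 [0.0671282 0.0911322 0.0832395]
sleeve 2562 [ 0.08330864 -0.08379023  0.07413981] -0.00420073364538639
sleeve 1220 [ 0.15658645 -0.12396429  0.07403514] -0.08388006459191832
knob 324 [-0.00063349  0.01040007  0.12064989]
blade 157 [0.06785828 0.01130835 0.08317015]
sleeve 2540 [ 0.08325362 -0.08415076  0.07411391] -0.004221927691157675
sleeve 1207 [ 0.1565801 -0.123804   0.0739941] -0.08393812811029816
```

View pics/s5.png

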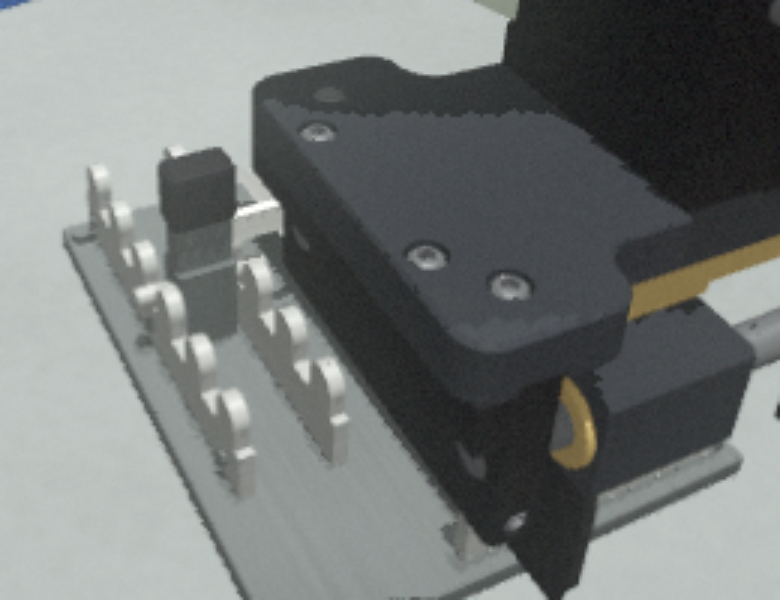

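View pics/t5.png

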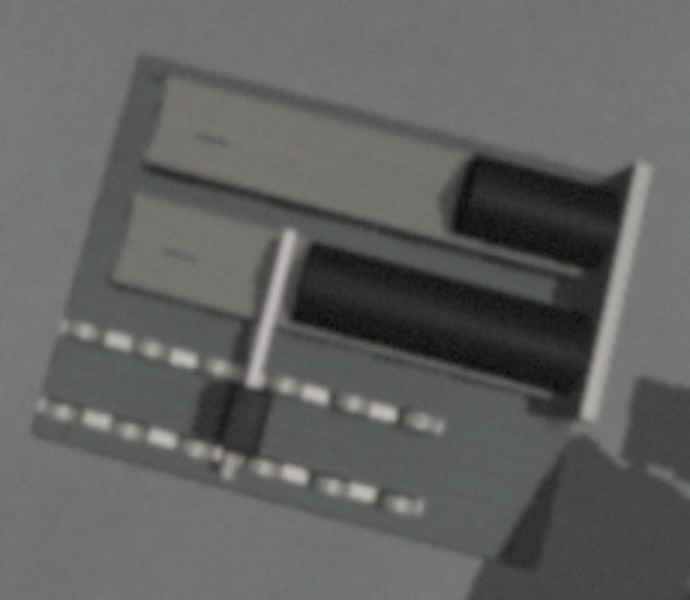

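The top view shows the stop seated, with its knob at (243,420) and its blade (275,300) just clear of the long sleeve's end (300,285). The knob is at gauge y = 10.4 mm and at the same height as before, and the sleeves haven't moved. The arm is clear, so I'm handing in.

```bash
python3 -c "
from h import *
print(env.sign_off())"
```

```text
the job is handed in; nothing more can be done
None
```

I set the stop for the long sleeve, which is the one in the cradle beside the rail. I gripped it by the knob, lifted it 33 mm, carried it 80 mm along the rail and lowered it into the y = 10 mm notch. Then I released it and moved the arm away, and handed in after about 11 s of robot time. The sign-off gives no verdict.

**Last checks (top camera):**
- **Stop:** the knob measured y = 10.4 mm and x = −0.6 mm in the gauge frame. Its top is at 120.6 mm, against 120.7 mm before the lift, so the stop is fully down.
- **Blade:** it stands at y ≈ 11 mm, clear of the sleeve end at about −4 mm.
- **Sleeves:** both are unmoved to within about 0.4 mm.

**Disagreement:** at the start, the side camera put the rail about 5 mm lower along y than the top camera. It sees mostly one face of the teeth, so I used the top camera. The last side picture shows the stop in the right notch, but the gripper hides the sleeves there.

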